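# Mount a brittle shell blank on a cameo carver's dop

## Task

Mount the round, domed shell blank ready for carving: take it from the sloping rack and lay it dome up and centred on the flat head of the upright dop, let go of it, then slide the lipped wooden ring down over it until the lip rests level on the shell's rim. The shell is brittle: squeeze it with less than 10 newtons per finger, and keep every touch of the dop or ring against it below 10 newtons too. Leave the oval blank, the big sea shell, the graver and the jar of tools where they stand.

Things in the scene. Friction and masses are not known exactly. Their poses are not given: they have to be found in the camera images.
- blank: The task's blank: round domed disc of bare shell, 25 g, 40 mm across. Rim 6 mm thick with a flat 5 mm wide annulus on top; dome in the middle (30 mm wide at its foot) up to 11.5 mm. Origin at the centre of its flat underside, z through the dome. Starts on one of the rack's two places, tilted 28 degrees, dome outward.
- ring: Retaining ring of brown wood, 50 g, 56 mm outside diameter, 20 mm high; bore 45 mm for the lower 17 mm, then an inward lip 3 mm thick at the top with a 32 mm hole. Starts flat on the bench, lip up. Origin on its axis at its underside, z up. With the lip seated on the shell's rim, its origin is 11 mm below the dop's head.
- dop: Fixed upright wooden dop 80 mm tall: iron foot 80 mm across and 18 mm high, slim stem, flat round head 34 mm across. Origin under the foot's centre, z up.
- dop_top (a point): Centre of the dop's flat head, 80 mm above the bench, z up.
- rack: Fixed wooden rack 202 mm wide (y), 110 deep, board sloping 28 deg, low edge to its -x. Two places at y = +-47.5 mm: support strip 24 mm wide, 14 mm proud of the board 5 mm stop at its lower end. A rail (y) crosses above at x 22 to 38, z 174 to 186 mm, so a vertical gripper has no room. Origin on the bench; blank undersides centred at x = 0, z = 75 mm; outward normal (-0.469, 0, 0.883) in its axes.
- oval: Bystander on the rack's other place: flat oval shell blank 62 x 40 x 7 mm, long way across the rack. Origin at the centre of its underside.
- conch: Bystander: spiny sea shell lying on the bench, about 88 mm long (its x), 57 mm wide, 60 mm high. Origin on the bench under its middle.
- graver: Bystander: graver with dark mushroom handle on a little rest, 116 mm long (x from -63 to +53 mm, handle at -x), 32 mm wide and high. Origin on the bench.
- jar: Bystander: white pot 52 mm across and 85 mm high, with gouge handles sticking straight up to 170 mm. It stands close to the dop, on its +y side. Origin under its centre.
Mind the look-alikes: they are no part of the job. There is more than one size of the ring; the job needs the largest. What is shaped like the blank but orange or yellow is not meant.

How it is judged (in metres and radians):
On the way:
1. the round blank lies flat, dome up, centred on the dop's head, let go of, before the ring is on (horizontal distance between blank and dop_top below 0.005 m and z of blank in the frame of dop_top between -0.003 and 0.003 m and angle between blank's own z axis and vertical below 0.1 rad and contact force between the fingers and blank below 0.1 N and linear speed of blank below 0.01 m/s and distance between ring and dop_top above 0.03 m), for 0.2 s.
At the end, for the whole second after the job is handed in: Blank flat (0.1 rad), dome up, on the dop's head, within 5 mm of its centre and 3 mm of its height; ring over it, level (0.1 rad), lip up, within 7 mm of the dop's axis, underside 8.5 to 13.5 mm below the dop's head; both released and at rest (horizontal distance between blank and dop_top below 0.005 m and z of blank in the frame of dop_top between -0.003 and 0.003 m and angle between each of blank, ring's own z axis and vertical below 0.1 rad and horizontal distance between ring and dop_top below 0.007 m and z of ring in the frame of dop_top between -0.0135 and -0.0085 m and contact force between the fingers and blank below 0.1 N and linear speed of each of blank, ring below 0.01 m/s and contact force between the fingers and ring below 0.1 N); the robot touches nothing.
It fails at once if the shell blank is squeezed with more than 10 N per finger (20 N over both) (contact force between the fingers and blank above 20 N).
It fails at once if the shell blank is pressed or knocked against the dop with more than 10 N (contact force between blank and dop above 10 N).
It fails at once if the ring is pressed or dropped on the shell blank with more than 10 N (contact force between blank and ring above 10 N).
It fails at once if a bystander (oval blank, sea shell, graver, jar) is moved more than 15 mm or the jar is tipped (distance of any of oval, conch, graver, jar from where it was at the start of the episode above 0.015 m or angle between jar's own z axis and vertical above 0.3 rad).
It also fails if it takes over 67 s, if anything falls off the work surface, if the arm or the gripper's body presses on something with over 40 N, if the wrist force passes 120 N, or if a joint passes its speed limit or range.

## Robot

A 7-joint arm with a two-finger parallel gripper is mounted at the origin on the work surface. World frame = base frame: x ahead of the robot, y to its left, z up, the work surface at z = 0. Lengths are in mm, angles in rad, forces in N, time in s.
With the tool pointing down it reaches from about 400 to 875 mm from the base axis. Payload 4.4 kg.
Tool frame: the origin (TCP) lies midway between the tips of the shut fingers; the grasp point (between the pads) lies 19 mm behind it (ctrl.grip_point_offset is the distance from the TCP to the grasp point, in mm); z points along the fingers, x is the direction in which the jaws open and shut, and the axes are right-handed (so a half turn about z gives the same grasp; the last joint's range is limited). The gripper opens to 85 mm and grips with 20 to 120 N. Pads are 22 mm wide; open, the fingers measure 114 mm over their backs; the gripper's body (76 mm by 85 mm) begins 54 mm behind the grasp point. The pads swing forward as they close: fully open they stand 13 mm farther back than shut.
Start: joints at [-1.22, 0.628, 0.038, 1.517, -0.027, 0.996, -0.02], TCP at [263.122, 594.377, 231.313] pointing down, gripper open.
Joint ranges: [-3.06, 3.06], [-0.37, 2.12], [-1.25, 1.32], [0.18, 2.47], [-1.1, 4.24], [0.23, 1.98], [-2.94, 2.94]. Speed limits (rad/s): [2.57, 2.57, 3.14, 3.14, 3.14, 3.14, 3.14].

## Interface

Orientations are given as [roll, pitch, yaw] about the fixed x, y, z axes, in that order (R = Rz(yaw) Ry(pitch) Rx(roll)).
In Python, from cell import ctrl, viewer gives the robot as it stands.
- The arm moves only by the tool apply_moves, never from a script. Its argument "series" is a list that holds one entry, the list of rows, each a list of 6 numbers: the shift along the tool's x, y, z normalised to -1 to 1, where 1 is 50 mm, then the turn, a rotation vector about the tool's x, y, z normalised to -1 to 1, where 1 is 6 degrees. In form: [[[tx, ty, tz, rx, ry, rz], ...]]. A call has exactly 5 rows; each row shifts and turns the commanded pose from where the row before left it, along the tool's axes as they then stand; what a row does not reach is not made up. A row lasts 1/8 s, in which the tool goes at most 62.5 mm and 10.7 degrees, less where a joint would pass 70% of its speed; a pose out of reach is approached as far as the arm can. A call with a number of a shift or a turn outside -1 to 1 is refused whole. A call with a gripper value outside its range is refused whole. "claw" is the gripper command: -1 is shut, 1 is fully open, values between are in proportion, set as the call begins (left out, the last holds). The fingers move at their own pace and stop on an object; the grip force is fixed at half the most. Time passes only in rows, so rows that do not move let the fingers close, or fill a call up. It gives the time, the measured TCP pose, the force and the opening at its end, in the units of the state.
- ctrl.read_state(): the state, without advancing time (a new reading comes with each control period).
- viewer.get_image(name): name is "scene" or "top" or "wrist"; returns the picture (384x512x3 uint8, blue, green, red); there is no depth.
- viewer.camera_info(name): a dict with "K" (3x3 intrinsics, pixels), "R" (3x3) and "t" (3): a world point X has camera coordinates R X + t. Camera axes: x right, y down, z forward; pixel columns grow to the right and rows downward; lengths in mm; the calibration is good to about 2 mm. The wrist camera is an equidistant fisheye: a pixel r from the principal point sees the ray r / f radians off the axis. A picture is of the moment at which its call begins: read the wrist's pose just before it. camera_info takes no time and is no camera call; for the wrist camera it gives the pose at the moment of the call.
- ctrl.finish_job(): hands the job in, once; it reports no verdict.
Trained networks look in the newest picture that a camera, given by its name, has taken for a name from the list of things; names that differ only in an ending like _2 or _b are one class to them, and where a whole thing is asked for, a point or a joint stands for the part that bears it (a point fixed in the world has none). Each returns a list of dicts, best first, with "score" (0 to 1); they miss things now and then, are a little off and sometimes report something else, mostly with a low value. They report only what shows in the picture. A call takes as long as a camera call. They do not tell look-alikes from the thing itself.
- viewer.find_in(camera, label): "location" ([column, row] as shares, 0 to 1, of the picture: columns of its width, rows of its height, amid what is visible of it).
The state is a dict: "clock": time; "qpos": joint angles; "qd": joint speeds; "tau": joint torques, N m; "eef_pos": TCP position; "tool_rot": TCP orientation; "force": force on the tool from outside, world axes, zero at the start; "torque": the same for the moment, N m; "width": finger opening in mm.
Only numpy, scipy, OpenCV 4.12 (cv2) and the standard library are available. Lean on these libraries where they do the work, as an engineer would, in place of code of your own. Each camera call takes 0.05 s, during which the arm holds its last target. There are 200 camera calls.

## Working session

There is one attempt and no reset: what is moved stays moved. The work goes in short steps, Python scripts to look and compute and a tool call to move; the robot and the scene stay as the last step left them, time stands still between calls to the robot, and variables do not carry over. Pictures are saved under pics/ and viewed, about 8 in all and at most 12, crops included, and the job is handed in when it is done.

Besides the shell and the picture viewer there is one more tool, called after "Emit:" as name(argument=value, ...), one argument or row to a line, values as JSON. apply_moves: Moves the arm, as the interface text tells. Scaled input: -1 to 1 covers 50 mm each way for a shift and 6 degrees each way for a turn. Its arguments: {"type":"object","properties":{"series":{"type":"array","items":{"type":"array","items":{"type":"array","items":{"type":"number"}}}},"claw":{"type":"number"}},"required":["series"]}

```bash
ls; mkdir -p pics
python3 - <<'E'
from cell import ctrl, viewer
import cv2,numpy as np
np.set_printoptions(suppress=True,precision=3)
print(ctrl.read_state())
ims=[]
for c in ["scene","top"]:
    im=viewer.get_image(c); cv2.imwrite(f"pics/{c}0.png",im)
    for l in ["blank","ring","dop","rack","oval","jar","conch","graver"]:
        print(c,l,[(round(d["score"],2),[round(d["location"][0]*512),round(d["location"][1]*384)]) for d in viewer.find_in(c,l)][:4])
    ci=viewer.camera_info(c); print({k:np.array(v).tolist() for k,v in ci.items()})
    ims.append(cv2.resize(im,(800,600),interpolation=cv2.INTER_CUBIC))
cv2.imwrite("pics/a.png",ims[0]);cv2.imwrite("pics/b.png",ims[1])
E
```

```text
pics
{'clock': 0.0, 'qpos': array([-1.22 ,  0.629,  0.038,  1.518, -0.027,  0.996, -0.02 ]), 'qd': array([ 0.002,  0.   , -0.001,  0.   ,  0.   ,  0.001,  0.   ]), 'tau': array([ -0.001, -56.342,   1.226, -19.345,   0.011,   0.01 ,  -0.   ]), 'eef_pos': array([262.849, 593.783, 230.376]), 'tool_rot': array([3.142, 0.002, 1.154]), 'force': array([-0.396,  1.207, -0.347]), 'torque': array([-0.014, -0.01 ,  0.069]), 'width': 84.86073222891102}
scene blank [(0.84, [289, 281]), (0.69, [278, 116]), (0.67, [174, 283]), (0.54, [230, 302])]
scene ring [(0.71, [319, 253]), (0.58, [338, 219]), (0.58, [364, 193]), (0.58, [223, 333])]
scene dop [(0.61, [267, 162])]
scene rack [(0.93, [222, 335])]
scene oval []
scene jar [(0.93, [274, 114])]
scene conch []
scene graver [(0.77, [212, 217])]
{'K': [[427.08952516453644, 0.0, 257.64153678649177], [0.0, 427.08952516453644, 188.51208322314204], [0.0, 0.0, 1.0]], 'R': [[0.8156928877551798, 0.578439789115383, -0.007247291477998478], [0.47707000953241646, -0.6797253565970266, -0.5571154688247182], [-0.3271839220841328, 0.4509776601642223, -0.8304034147102524]], 't': [-447.87533850026256, -173.0793879687885, 1074.9005527181482]}
top blank [(0.77, [336, 207]), (0.75, [339, 144]), (0.52, [279, 134])]
top ring [(0.88, [200, 127]), (0.53, [175, 126]), (0.46, [244, 128])]
top dop [(0.96, [191, 205])]
top rack [(0.71, [359, 137])]
top oval [(0.85, [376, 155])]
top jar [(0.78, [144, 228])]
top conch [(0.97, [252, 167])]
top graver [(0.74, [274, 214])]
{'K': [[350.80824499057906, 0.0, 254.00455966077828], [0.0, 350.80824499057906, 186.52570101971253], [0.0, 0.0, 1.0]], 'R': [[0.02234682339097792, -0.9987683794109735, 0.044298349552890325], [-0.993791191478315, -0.02702247214899657, -0.1079298556427609], [0.10899397792742006, -0.04161142016002724, -0.9931710841983986]], 't': [-5.706022472374284, 528.6183106324459, 788.3104436350596]}
```

View pics/a.png

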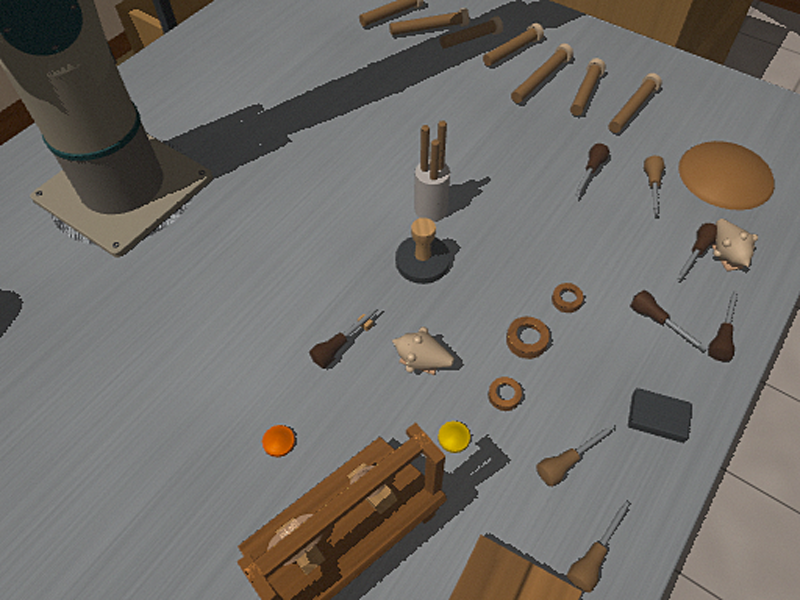

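View pics/b.png

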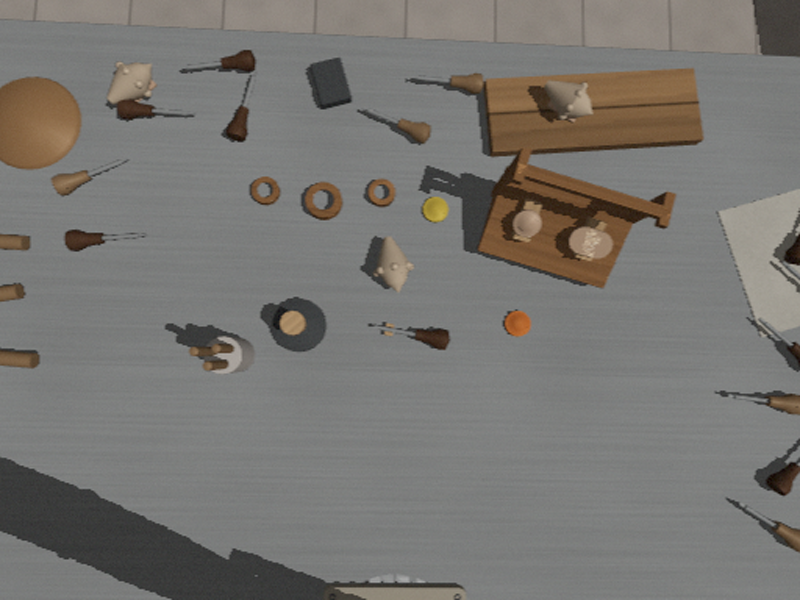

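The scene shows the round shell blank on the rack's +y place (top zoom 527,224), with the oval next to it. The big ring is the middle of three (323,201), the dop head is at (292,322), and the jar is beside the dop.

```bash
cat > h.py <<'E'
import numpy as np, cv2
from scipy.spatial.transform import Rotation as Rn
np.set_printoptions(suppress=True,precision=3)
def ray(ci,px,fish=False):
    K,R,t=[np.array(ci[k],float) for k in("K","R","t")]
    m=np.array([(px[0]-K[0,2])/K[0,0],(px[1]-K[1,2])/K[1,1]])
    if fish:
        r=np.hypot(*m); d=np.r_[m*np.sinc(r/np.pi),np.cos(r)]
    else: d=np.r_[m,1]
    d=R.T@d; return -R.T@t,d/np.linalg.norm(d)
def atz(ci,px,z,fish=False):
    o,d=ray(ci,px,fish); return o+d*(z-o[2])/d[2]
def tri(rs):
    A=sum(np.eye(3)-np.outer(d,d) for o,d in rs); b=sum((np.eye(3)-np.outer(d,d))@o for o,d in rs)
    p=np.linalg.solve(A,b); return p,[np.linalg.norm(np.cross(p-o,d)) for o,d in rs]
def proj(ci,X,fish=False):
    K,R,t=[np.array(ci[k],float) for k in("K","R","t")]
    c=R@X+t
    if fish:
        th=np.arctan2(np.hypot(c[0],c[1]),c[2]);m=c[:2]/np.hypot(c[0],c[1])*th
    else: m=c[:2]/c[2]
    return np.array([K[0,0]*m[0]+K[0,2],K[1,1]*m[1]+K[1,2]])
def Rt(rpy): return Rn.from_euler("xyz",rpy).as_matrix()
def delta(s,pos,R):
    "shift (units of 50mm) and turn (units of 6deg) from the state s to target, both in tool frame"
    R0=Rt(s["tool_rot"]); return R0.T@(np.array(pos)-s["eef_pos"])/50, Rn.from_matrix(R0.T@R).as_rotvec(degrees=True)/6
E
python3 - <<'E'
from h import *; from cell import ctrl,viewer
T=viewer.camera_info("top");S=viewer.camera_info("scene");f=1.5625
t=lambda *p:np.array(p)/f
print("blank tri",tri([ray(T,t(527,222)),ray(S,t(360,472))]), atz(T,t(527,222),82))
print("oval tri",tri([ray(T,t(590,242)),ray(S,t(292,532))]))
print("ring",atz(T,t(323,200),20),atz(S,t(527,335),20),"fromdet",atz(T,(200,127),20))
print("dop head",atz(T,t(292,322),80),atz(S,t(424,227),80),"foot",atz(T,t(300,325),18),atz(S,t(422,259),18))
print("jar",atz(T,t(230,353),85))
print("conch",atz(T,t(393,264),25),"graver",atz(T,t(408,335),15))
print("rack low edge",atz(T,t(478,250),30),atz(T,t(605,286),30))
for z in(186,):print("rail ends",atz(T,t(529,160),z),atz(T,t(668,206),z))
E
```

```text
blank tri (array([ 621.911, -173.641,   93.13 ]), [np.float64(3.974501048322664), np.float64(3.9745010483227383)]) [ 627.506 -174.018   82.   ]
oval tri (array([ 599.433, -264.405,   86.146]), [np.float64(1.48369152276992), np.float64(1.48369152276979)])
ring [666.749 122.914  20.   ] [669.061 118.926  20.   ] fromdet [668.634 138.919  20.   ]
dop head [476.755 153.039  80.   ] [477.974 152.396  80.   ] foot [475.62  150.136  18.   ] [481.425 144.335  18.   ]
jar [432.568 233.709  85.   ]
conch [570.396  14.009  25.   ] graver [464.677 -11.396  15.   ]
rack low edge [ 594.761 -113.771   30.   ] [ 545.344 -307.998   30.   ]
rail ends [ 680.754 -147.278  186.   ] [ 628.021 -322.873  186.   ]
```

```bash
cat >> h.py <<'E'
def rackR(yawdeg):
    return Rn.from_euler("z",yawdeg,degrees=True).as_matrix()
def graspR(yawdeg,tilt=28.):
    Rk=rackR(yawdeg); a=np.radians(tilt)
    z=Rk@[np.sin(a),0,-np.cos(a)]; x=Rk@[0,1,0]
    return np.c_[x,np.cross(z,x),z]
E
python3 - <<'E'
from h import *; from cell import ctrl,viewer
s=ctrl.read_state(); R=graspR(-15)
b=np.array([623,-173.5,78]); p=b-R[:,2]*150
print(p,delta(s,p,R))
R0=Rt(s["tool_rot"]);print(R0.T)
print(delta(s,np.array([263,594,231]),R))
E
```

```text
[ 554.979 -155.274  210.442] (array([-11.347,  11.407,   0.417]), array([-4.658,  0.362, -1.45 ]))
[[ 0.405  0.914 -0.   ]
 [ 0.914 -0.405 -0.   ]
 [-0.    -0.    -1.   ]]
(array([-0.008,  0.001,  0.006]), array([-4.658,  0.362, -1.45 ]))
```

Emit:
apply_moves(
  series=[
    [[-0.756, 0.76, 0, 0, 0, 0], [-0.756, 0.76, 0, 0, 0, 0], [-0.756, 0.76, 0, 0, 0, 0], [-0.756, 0.76, 0, 0, 0, 0], [-0.756, 0.76, 0, 0, 0, 0]],
  ],
)

```text
clock: 1.52
eef_pos: [361.0, 343.1, 231.6]
tool_rot: [3.141, -0.001, 1.154]
force: [1.1, 0.6, 0.1]
width: 85.4
```

Emit:
apply_moves(
  series=[
    [[-0.756, 0.76, 0, 0, 0, 0], [-0.756, 0.76, 0, 0, 0, 0], [-0.756, 0.76, 0, 0, 0, 0], [-0.756, 0.76, 0, 0, 0, 0], [-0.756, 0.76, 0, 0, 0, 0]],
  ],
)

```text
clock: 2.15
eef_pos: [458.3, 93.4, 231.6]
tool_rot: [3.141, -0.001, 1.154]
force: [1.4, 0.3, -0.3]
width: 85.5
```

Emit:
apply_moves(
  series=[
    [[-0.756, 0.76, 0.08, 0, 0, 0], [-0.756, 0.76, 0.08, 0, 0, 0], [-0.756, 0.76, 0.08, 0, 0, 0], [-0.756, 0.76, 0.08, 0, 0, 0], [-0.756, 0.76, 0.08, 0, 0, 0]],
  ],
)

```text
clock: 2.78
eef_pos: [555.5, -156.5, 211.4]
tool_rot: [3.141, -0.0, 1.154]
force: [0.5, 0.5, 0.4]
width: 85.4
```

Emit:
apply_moves(
  series=[
    [[0, 0, 0, -0.93, 0.07, -0.29], [0, 0, 0, -0.93, 0.07, -0.29], [0, 0, 0, -0.93, 0.07, -0.29], [0, 0, 0, -0.93, 0.07, -0.29], [0, 0, 0, -0.93, 0.07, -0.29]],
  ],
)

```text
clock: 3.4
eef_pos: [544.2, -158.4, 206.6]
tool_rot: [2.762, 0.014, 1.279]
force: [0.2, -1.1, 0.3]
width: 85.6
```

Run:
```python
from h import *; from cell import ctrl,viewer
s=ctrl.read_state(); print(s["clock"],s["eef_pos"],s["tool_rot"],s["width"],s["qpos"])
ci=viewer.camera_info("wrist"); im=viewer.get_image("wrist"); cv2.imwrite("pics/w1.png",im)
print({k:np.array(v).tolist() for k,v in ci.items()})
for l in ["blank","oval","rack"]:
    print(l,[(round(d["score"],2),[round(d["location"][0]*512),round(d["location"][1]*384)]) for d in viewer.find_in("wrist",l)][:4])
for n,X in {"blank":[623,-173.5,78],"oval":[599,-264,78]}.items(): print(n,proj(ci,np.array(X),True))
cv2.imwrite("pics/w1b.png",cv2.resize(im,(800,600),interpolation=cv2.INTER_CUBIC))
```

```text
3.4 [ 544.243 -158.428  206.612] [2.762 0.014 1.279] 85.57252743923124 [ 0.285  0.412 -0.107  2.137  0.401  0.235  1.103]
{'K': [[297.3186396354542, 0.0, 255.83429329924832], [0.0, 297.3186396354542, 188.47665662926752], [0.0, 0.0, 1.0]], 'R': [[0.28802594350495375, 0.957508243350454, -0.014799317011693302], [0.7575106842879725, -0.21835620249228702, 0.6152220184800917], [0.5858486315232392, -0.1884105430942726, -0.7882149758747751]], 't': [-1.443570572844222, -546.2198648977187, -29.701536682221448]}
blank [(0.69, [365, 164]), (0.64, [262, 208]), (0.59, [225, 59]), (0.21, [178, 204])]
oval [(0.7, [182, 205])]
rack [(0.64, [236, 209])]
blank [266.219 199.702]
oval [178.106 200.825]
```

View pics/w1b.png

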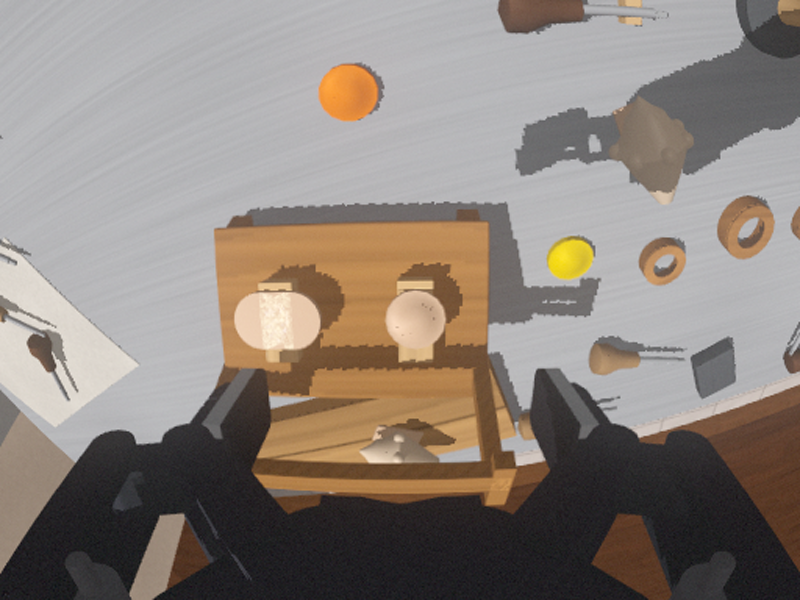

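Run:
```python
from h import *; from cell import ctrl,viewer
f=1.5625
s=ctrl.read_state(); ci=viewer.camera_info("wrist");R0=Rt(s["tool_rot"]);print(R0)
im=cv2.imread("pics/w1.png"); 
# outline of the blank in wrist picture: convexity via grabcut-free threshold
hsv=cv2.cvtColor(im,cv2.COLOR_BGR2HSV); c=(265,204)
print(hsv[204,265],hsv[204,250],hsv[190,266],hsv[204,283],hsv[204,290])
m=np.zeros((386,514),np.uint8); im2=cv2.GaussianBlur(im,(3,3),0)
cv2.floodFill(im2,m,c,(0,255,0),(10,10,10),(10,10,10),cv2.FLOODFILL_FIXED_RANGE|(255<<8)|cv2.FLOODFILL_MASK_ONLY)
ys,xs=np.nonzero(m[1:-1,1:-1]);print("blob",xs.mean(),ys.mean(),xs.min(),xs.max(),ys.min(),ys.max())
n=lambda y:rackR(y)@[-.469,0,.883]
for p in [(265.6,204.2),(262,208)]:
    P=atz(ci,p,79.4,True); print("blank origin",P-n(-15)*5, ray(ci,p,True)[0])
O=atz(ci,np.array([277,320])/f,78,True)-n(-15)*3.5; print("oval",O)
# rack board low edge corners, bounds
for p in [(216,229),(489,222)]: print("edge",atz(ci,np.array(p)/f,30,True))
# known: rail front-lower edge top
for p in [(255,463),(495,463)]: print("rail",atz(ci,np.array(p)/f,186,True))
```

```text
[[ 0.289  0.889  0.355]
 [ 0.957 -0.264 -0.118]
 [-0.011  0.374 -0.927]]
[ 13  71 224] [ 14  61 243] [ 14  73 213] [ 15  73 216] [ 15 143 185]
blob 264.3436928702011 205.52102376599635 248 283 187 222
blank origin [ 634.303 -176.96    74.985] [ 434.198 -124.272  312.952]
blank origin [ 638.378 -182.04    74.985] [ 434.198 -124.272  312.952]
oval [ 609.575 -269.061   74.909]
edge [ 548.982 -304.876   30.   ]
edge [ 601.82  -113.141   30.   ]
rail [ 619.886 -265.073  186.   ]
rail [ 651.571 -139.054  186.   ]
```

Run:
```python
from h import *; from cell import ctrl,viewer
s=ctrl.read_state(); T=viewer.camera_info("top");ci=viewer.camera_info("wrist")
im=cv2.imread("pics/top0.png"); m=np.zeros((386,514),np.uint8)
cv2.floodFill(cv2.GaussianBlur(im,(3,3),0),m,(337,142),(0,255,0),(12,12,12),(12,12,12),cv2.FLOODFILL_FIXED_RANGE|(255<<8)|cv2.FLOODFILL_MASK_ONLY)
ys,xs=np.nonzero(m[1:-1,1:-1]);print("blob",xs.mean(),ys.mean(),xs.min(),xs.max(),ys.min(),ys.max())
pt=np.array([xs.min()+xs.max(),ys.min()+ys.max()])/2
print(tri([ray(T,pt),ray(ci,(265.5,204.6),True)]), atz(T,pt,79.4))
R=graspR(-15.2,24); b=np.array([632,-176,75]); n=graspR(-15.2)[:,2]*-1
for tl in(22,24,28):
  R=graspR(-15.2,tl); p=b-n*12-R[:,2]*70; print(tl,p,delta(s,p,R))
```

```text
blob 338.87610619469024 142.4070796460177 332 345 135 151
(array([ 623.498, -174.318,   90.099]), [np.float64(0.11036860773702806), np.float64(0.11036860773699683)]) [ 626.141 -177.51    79.4  ]
22 [ 612.131 -170.602  129.307] (array([0.173, 0.63 , 1.935]), array([-0.01 ,  0.198, -0.204]))
24 [ 609.961 -170.012  128.353] (array([0.172, 0.581, 1.936]), array([-0.343,  0.202, -0.2  ]))
28 [ 605.723 -168.861  126.211] (array([0.17 , 0.484, 1.943]), array([-1.01 ,  0.209, -0.193]))
```

Emit:
apply_moves(
  series=[
    [[0.035, 0.11, 0.38, 0, 0.04, -0.04], [0.035, 0.11, 0.38, 0, 0.04, -0.04], [0.035, 0.11, 0.38, -0.1, 0.04, -0.04], [0.035, 0.11, 0.38, -0.12, 0.04, -0.04], [0.035, 0.11, 0.38, -0.12, 0.04, -0.04]],
  ],
  claw=0.41,
)

```text
clock: 4.22
eef_pos: [609.1, -168.6, 128.9]
tool_rot: [2.724, 0.001, 1.305]
force: [0.3, -0.9, -0.7]
width: 60.2
```

Run:
```python
from h import *; from cell import ctrl,viewer
s=ctrl.read_state(); print(s["clock"],s["eef_pos"],s["tool_rot"],s["width"],s["qpos"])
ci=viewer.camera_info("wrist"); im=viewer.get_image("wrist"); cv2.imwrite("pics/w2.png",im)
n=graspR(-15.2)[:,2]*-1
print("tilt",np.degrees(np.arccos(-Rt(s["tool_rot"])[2,2])))
R0=Rt(s["tool_rot"])
for o in [(632,-176,75),(626,-174,75)]:
  o=np.array(o); 
  Rk=rackR(-15.2); u=Rk@[0.883,0,.469]; v=Rk@[0,1,0]
  pts=[proj(ci,o+n*6+20*(np.cos(a)*u+np.sin(a)*v),True) for a in np.linspace(0,2*np.pi,40)]
  cv2.polylines(im,[np.int32(pts)],True,(0,0,255) if o[0]>630 else (255,0,0),1)
print("TCP px",proj(ci,s["eef_pos"],True))
cv2.circle(im,tuple(np.int32(proj(ci,s["eef_pos"],True))),3,(0,255,0),1)
cv2.imwrite("pics/w2b.png",cv2.resize(im[100:384,100:430],None,fx=2.4,fy=2.1,interpolation=cv2.INTER_CUBIC)[:600,:800])
```

```text
4.225 [ 609.051 -168.582  128.914] [2.724 0.001 1.305] 60.24674103370012 [ 0.462  0.638 -0.365  2.069  1.413  0.241  0.158]
tilt 23.9496510225698
TCP px [256.934 240.873]
```

View pics/w2b.png

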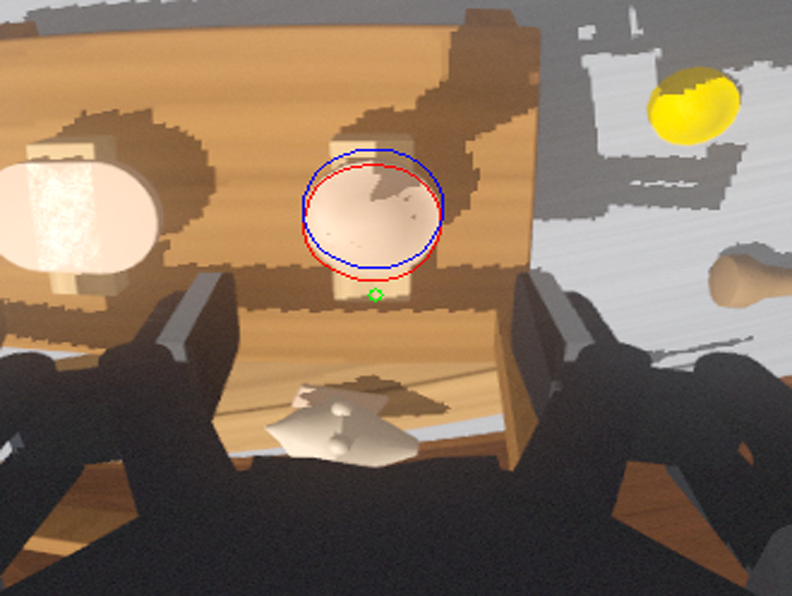

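The round blank's outline matches the red prediction (origin about 632,-176,75). The fingers straddle it, and the oval is clear on the left.

Run:
```python
from h import *; from cell import ctrl,viewer
s=ctrl.read_state(); b=np.array([632,-176,75]); n=-graspR(-15.2)[:,2]; R=graspR(-15.2,24)
print(delta(s,b-n*12,R))
```

```text
(array([-0.024,  0.034,  1.384]), array([-0.024,  0.005, -0.004]))
```

Emit:
apply_moves(
  series=[
    [[-0.02, 0.03, 0.2, 0, 0, 0], [0, 0, 0.2, 0, 0, 0], [0, 0, 0.2, 0, 0, 0], [0, 0, 0.2, 0, 0, 0], [0, 0, 0.2, 0, 0, 0]],
  ],
)

```text
clock: 4.9
eef_pos: [629.1, -175.1, 84.3]
tool_rot: [2.724, 0.002, 1.305]
force: [-0.1, 0.5, -0.3]
width: 60.1
```

Emit:
apply_moves(
  series=[
    [[0, 0, 0.12, 0, 0, 0], [0, 0, 0.1, 0, 0, 0], [0, 0, 0.08, 0, 0, 0], [0, 0, 0.06, 0, 0, 0], [0, 0, 0, 0, 0, 0]],
  ],
  claw=0.15,
)

```text
clock: 5.52
eef_pos: [635.6, -176.8, 67.7]
tool_rot: [2.724, 0.001, 1.306]
force: [0.2, 0.2, 0.2]
width: 49.5
```

Run:
```python
from h import *; from cell import ctrl,viewer
s=ctrl.read_state(); print(s["clock"],s["eef_pos"],s["tool_rot"],s["width"],s["qpos"],s["force"])
b=np.array([632,-176,75]); n=-graspR(-15.2)[:,2]; R=graspR(-15.2,24)
print(delta(s,b-n*12,R))
ci=viewer.camera_info("wrist"); im=viewer.get_image("wrist"); cv2.imwrite("pics/w3.png",im)
cv2.imwrite("pics/w3b.png",cv2.resize(im[150:384,130:400],None,fx=2.5,fy=2.5,interpolation=cv2.INTER_CUBIC)[:600,:800])
```

```text
5.525 [ 635.572 -176.766   67.714] [2.724 0.001 1.306] 49.47015599060147 [ 0.474  0.779 -0.388  2.021  1.758  0.281 -0.15 ] [0.245 0.151 0.158]
(array([-0.004,  0.009,  0.077]), array([-0.015,  0.006,  0.006]))
```

View pics/w3b.png

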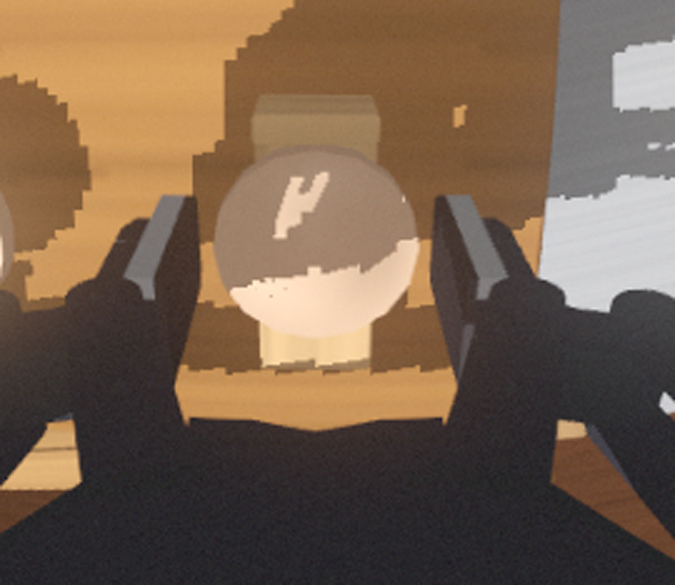

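Emit:
apply_moves(
  series=[
    [[0, 0, 0.04, 0, 0, 0], [0, 0, 0.035, 0, 0, 0], [0, 0, 0, 0, 0, 0], [0, 0, 0, 0, 0, 0], [0, 0, 0, 0, 0, 0]],
  ],
  claw=0.035,
)

```text
clock: 6.2
eef_pos: [637.1, -177.1, 64.5]
tool_rot: [2.724, 0.001, 1.306]
force: [0.3, -0.2, 0.1]
width: 44.0
```

Emit:
apply_moves(
  series=[
    [[0, 0, 0, 0, 0, 0], [0, 0, 0, 0, 0, 0], [0, 0, 0, 0, 0, 0], [0, 0, 0, 0, 0, 0], [0, 0, 0, 0, 0, 0]],
  ],
  claw=-0.012,
)

```text
clock: 6.82
eef_pos: [637.1, -177.1, 64.5]
tool_rot: [2.724, 0.001, 1.306]
force: [-0.3, -0.4, 0.0]
width: 41.9
```

Emit:
apply_moves(
  series=[
    [[0, 0, 0, 0, 0, 0], [0, 0, 0, 0, 0, 0], [0, 0, 0, 0, 0, 0], [0, 0, 0, 0, 0, 0], [0, 0, 0, 0, 0, 0]],
  ],
  claw=-0.04,
)

```text
clock: 7.45
eef_pos: [637.1, -177.1, 64.5]
tool_rot: [2.724, 0.001, 1.306]
force: [-0.3, 0.4, -0.4]
width: 40.9
```

Emit:
apply_moves(
  series=[
    [[0, 0, 0, 0, 0, 0], [0, 0, 0, 0, 0, 0], [0, 0, 0, 0, 0, 0], [0, 0, 0, 0, 0, 0], [0, 0, 0, 0, 0, 0]],
  ],
  claw=-0.058,
)

```text
clock: 8.07
eef_pos: [637.1, -177.1, 64.5]
tool_rot: [2.724, 0.001, 1.306]
force: [-0.4, -0.5, -0.2]
width: 40.3
```

Emit:
apply_moves(
  series=[
    [[0, 0, 0, 0, 0, 0], [0, 0, 0, 0, 0, 0], [0, 0, 0, 0, 0, 0], [0, 0, 0, 0, 0, 0], [0, 0, 0, 0, 0, 0]],
  ],
  claw=-0.066,
)

```text
clock: 8.7
eef_pos: [637.1, -177.1, 64.5]
tool_rot: [2.724, 0.001, 1.306]
force: [-0.4, 0.6, 0.9]
width: 40.0
```

Emit:
apply_moves(
  series=[
    [[0, 0, 0, 0, 0, 0], [0, 0, 0, 0, 0, 0], [0, 0, 0, 0, 0, 0], [0, 0, 0, 0, 0, 0], [0, 0, 0, 0, 0, 0]],
  ],
  claw=-0.072,
)

```text
clock: 9.32
eef_pos: [637.1, -177.1, 64.5]
tool_rot: [2.724, 0.001, 1.306]
force: [-1.8, -0.2, 1.3]
width: 39.7
```

Run:
```python
from h import *; from cell import ctrl,viewer
w=[]
for i in range(3): viewer.get_image("wrist"); w.append(ctrl.read_state()["width"])
print(w)
```

```text
[39.87881463473172, 39.75008275096832, 39.731360330874885]
```

Emit:
apply_moves(
  series=[
    [[0, 0, 0, 0, 0, 0], [0, 0, 0, 0, 0, 0], [0, 0, 0, 0, 0, 0], [0, 0, 0, 0, 0, 0], [0, 0, 0, 0, 0, 0]],
  ],
  claw=-0.078,
)

```text
clock: 10.1
eef_pos: [637.1, -177.1, 64.5]
tool_rot: [2.724, 0.001, 1.306]
force: [-1.7, 0.4, 1.6]
width: 39.5
```

Run:
```python
from h import *; from cell import ctrl,viewer
w=[]
for i in range(3): viewer.get_image("wrist"); w.append(ctrl.read_state()["width"])
print(w)
```

```text
[39.445590497573846, 39.40244762840038, 39.350087166254276]
```

Emit:
apply_moves(
  series=[
    [[0, 0, -0.03, 0, 0, 0], [0, 0, -0.1, 0, 0, 0], [0, 0, -0.2, 0, 0, 0], [0, 0, -0.2, 0, 0, 0], [0, 0, -0.2, 0, 0, 0]],
  ],
)

```text
clock: 10.88
eef_pos: [622.7, -173.1, 98.3]
tool_rot: [2.724, 0.001, 1.306]
force: [-0.4, 0.1, 0.4]
width: 39.6
```

Run:
```python
from h import *; from cell import ctrl,viewer
s=ctrl.read_state(); print(s["width"],s["force"])
ci=viewer.camera_info("wrist"); im=viewer.get_image("wrist"); cv2.imwrite("pics/w4.png",im)
cv2.imwrite("pics/w4b.png",cv2.resize(im[130:384,130:400],None,fx=2.3,fy=2.3,interpolation=cv2.INTER_CUBIC)[:600,:800])
```

```text
39.586619715644574 [-0.436  0.129  0.351]
```

View pics/w4b.png

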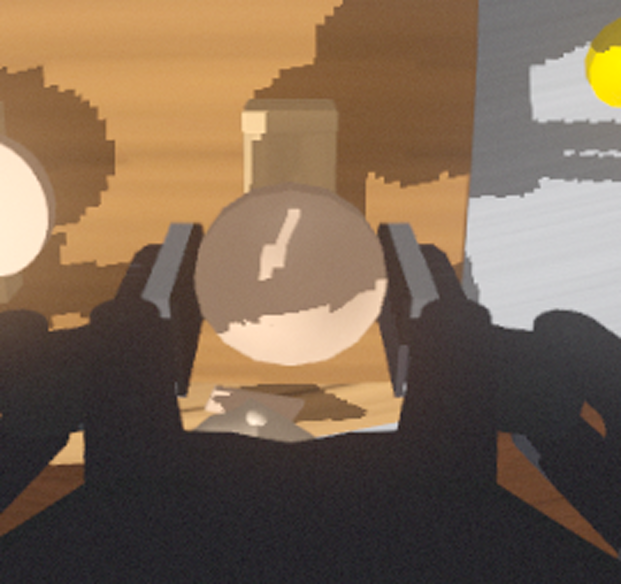

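```bash
cat >> h.py <<'E'
from scipy.optimize import least_squares
def fitdisc(ci,s,n,ext,r=20,h=6):
    "centre (world) of the underside of a disc, normal n, from the extents [l,r,t,b] of its top+bottom outline"
    u=np.cross(n,[0,1,0]);u/=np.linalg.norm(u);v=np.cross(n,u);a=np.linspace(0,2*np.pi,90)
    def f(o):
        P=np.array([proj(ci,o+n*k+r*(np.cos(t)*u+np.sin(t)*v),True) for t in a for k in(0,h)])
        return np.r_[P.min(0)[0]-ext[0],P.max(0)[0]-ext[1],P.min(0)[1]-ext[2],P.max(0)[1]-ext[3]]
    q=least_squares(f,s["eef_pos"]-Rt(s["tool_rot"])[:,2]*12,diff_step=1e-4); return q.x,q.fun
E
python3 - <<'E'
from h import *; from cell import ctrl,viewer
s=ctrl.read_state(); ci=viewer.camera_info("wrist"); n=-graspR(-15.2)[:,2];R0=Rt(s["tool_rot"])
o,res=fitdisc(ci,s,n,[214.8,298.3,210.4,288.7])
c=R0.T@(o-s["eef_pos"]); print("c tool",c,res,"n tool",R0.T@n)
dop=np.array([477.5,152.5,80])
p1=np.array([590,-164,190]);R1=graspR(-15.2,24); print("lift",delta(s,p1,R1))
# next: level with yaw change at via point
import copy
s1=dict(s); s1["eef_pos"]=p1; s1["tool_rot"]=Rn.from_matrix(R1).as_euler("xyz")
RF=graspR(-60,-4); print("turn",delta(s1,p1,RF)[1])
s2=dict(s1); s2["tool_rot"]=Rn.from_matrix(RF).as_euler("xyz")
v=np.array([540,80,190]); print("to view",delta(s2,v,RF)[0])
E
```

```text
c tool [ -0.248  -0.81  -10.324] [ 0.214 -0.215 -0.221  0.242] n tool [-0.    -0.07  -0.998]
lift (array([ 0.   ,  0.116, -1.931]), array([0.001, 0.005, 0.012]))
turn [ 4.425 -1.309  7.424]
to view [ 1.574 -4.715  0.33 ]
```

Emit:
apply_moves(
  series=[
    [[0, 0.02, -0.3, 0, 0, 0], [0, 0.02, -0.4, 0, 0, 0], [0, 0.02, -0.5, 0, 0, 0], [0, 0.02, -0.45, 0, 0, 0], [0, 0.02, -0.28, 0, 0, 0]],
  ],
)

```text
clock: 11.55
eef_pos: [589.4, -164.0, 189.2]
tool_rot: [2.723, 0.001, 1.306]
force: [0.1, -0.2, -0.3]
width: 39.5
```

Emit:
apply_moves(
  series=[
    [[0, 0, 0, 0.442, -0.131, 0.742], [0, 0, 0, 0.442, -0.131, 0.742], [0, 0, 0, 0.442, -0.131, 0.742], [0, 0, 0, 0.442, -0.131, 0.742], [0, 0, 0, 0.442, -0.131, 0.742]],
  ],
)

```text
clock: 12.18
eef_pos: [589.4, -164.0, 188.1]
tool_rot: [2.969, -0.047, 0.913]
force: [-0.3, -0.8, -1.2]
width: 39.0
```

Emit:
apply_moves(
  series=[
    [[0, 0, 0, 0.442, -0.131, 0.742], [0, 0, 0, 0.442, -0.131, 0.742], [0, 0, 0, 0.442, -0.131, 0.742], [0, 0, 0, 0.442, -0.131, 0.742], [0, 0, 0, 0.442, -0.131, 0.742]],
  ],
)

```text
clock: 12.8
eef_pos: [589.5, -164.1, 188.0]
tool_rot: [-3.071, 0.002, 0.522]
force: [-0.7, -0.1, 0.0]
width: 39.3
```

Emit:
apply_moves(
  series=[
    [[0.1, -0.3, 0, 0, 0, 0], [0.2, -0.6, 0, 0, 0, 0], [0.2, -0.6, 0, 0, 0, 0], [0.2, -0.6, 0, 0, 0, 0], [0.15, -0.45, 0, 0, 0, 0]],
  ],
)

```text
clock: 13.42
eef_pos: [561.3, -29.4, 197.3]
tool_rot: [-3.072, 0.001, 0.529]
force: [-0.4, -0.4, -0.7]
width: 39.4
```

Run:
```python
from h import *; from cell import ctrl,viewer
s=ctrl.read_state(); print(s["clock"],s["eef_pos"],s["tool_rot"],s["width"],s["qpos"],s["force"])
RF=graspR(-60,-4)
print("to view",delta(s,[540,80,190],RF))
ci=viewer.camera_info("wrist");print("dop px",proj(ci,np.array([477.5,152.5,80]),True),"cam",-np.array(ci["R"]).T@ci["t"])
```

```text
13.425 [561.311 -29.431 197.317] [-3.072  0.001  0.529] 39.36357397946243 [ 0.469  0.645 -0.689  1.754  0.414  0.934  0.15 ] [-0.413 -0.424 -0.697]
to view (array([ 0.737, -2.089,  0.292]), array([0.003, 0.011, 0.053]))
dop px [276.931 -19.191] cam [531.321  22.597 344.379]
```

Emit:
apply_moves(
  series=[
    [[0.1, -0.3, 0.05, 0, 0, 0.01], [0.2, -0.5, 0.06, 0, 0, 0.01], [0.2, -0.5, 0.06, 0, 0, 0.01], [0.15, -0.4, 0.06, 0, 0, 0.01], [0.1, -0.39, 0.06, 0, 0, 0.01]],
  ],
)

```text
clock: 14.05
eef_pos: [542.0, 78.3, 189.4]
tool_rot: [-3.072, 0.002, 0.521]
force: [-0.6, 0.2, -0.3]
width: 39.8
```

Run:
```python
from h import *; from cell import ctrl,viewer
s=ctrl.read_state(); print(s["clock"],s["eef_pos"],s["tool_rot"],s["width"],s["force"])
ci=viewer.camera_info("wrist"); im=viewer.get_image("wrist"); cv2.imwrite("pics/w5.png",im)
print("dop px",proj(ci,np.array([477.5,152.5,80]),True),"ring px",proj(ci,np.array([668,121,20]),True))
for l in ["dop","ring"]: print(l,[(round(d["score"],2),[round(d["location"][0]*512),round(d["location"][1]*384)]) for d in viewer.find_in("wrist",l)][:4])
cv2.imwrite("pics/w5b.png",cv2.resize(im,(800,600),interpolation=cv2.INTER_CUBIC))
```

```text
14.05 [541.962  78.34  189.42 ] [-3.072  0.002  0.521] 39.825214520045876 [-0.561  0.246 -0.303]
dop px [233.7    83.015] ring px [368.902 202.62 ]
dop [(0.63, [152, 229]), (0.6, [235, 94])]
ring [(0.74, [255, 253]), (0.73, [359, 195]), (0.72, [406, 141]), (0.71, [346, 256])]
```

View pics/w5b.png

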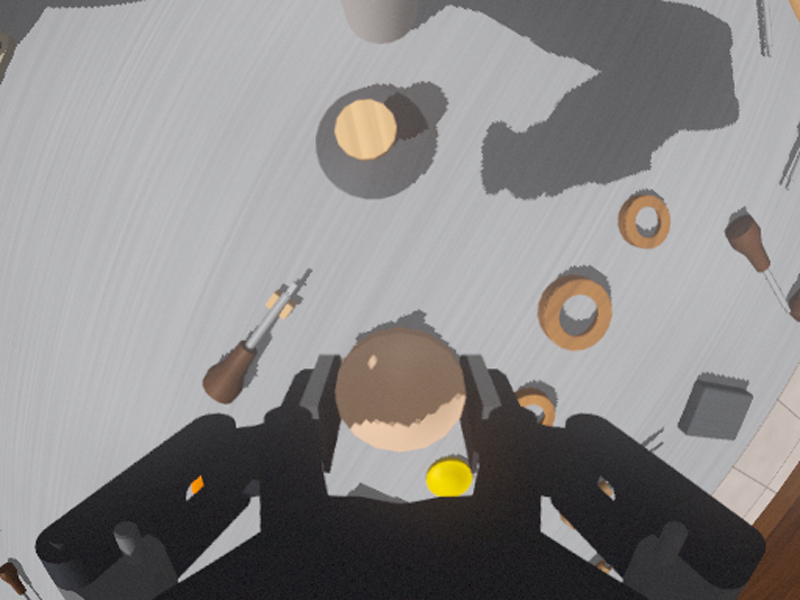

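Run:
```python
from h import *; from cell import ctrl,viewer
s=ctrl.read_state(); ci=viewer.camera_info("wrist")
o,res=fitdisc(ci,s,np.array([0,0,1.]),[214.4,298.2,209.3,289.3])
R0=Rt(s["tool_rot"]);c=R0.T@(o-s["eef_pos"]); print(c,res, R0[2])
print("ring", atz(ci,np.array([576,313])/1.5625,20,True),"dop",atz(ci,np.array([365,129])/1.5625,80,True))
c=np.array([-.25,-.8,-10.3]);RF=graspR(-60,-4); d=np.array([477.5,152.5,80])
for h in(100,30): p=d+[0,0,h]-RF@c; print(h,p,delta(s,p,RF))
```

```text
[  0.374  -1.443 -12.279] [-0.137  0.136  0.14  -0.154] [-0.002 -0.069 -0.998]
ring [666.011 123.179  20.   ] dop [476.999 152.565  80.   ]
100 [477.756 152.556 169.669] (array([-0.37 , -1.897,  0.532]), array([ 0.004,  0.017, -0.013]))
30 [477.756 152.556  99.669] (array([-0.367, -1.8  ,  1.929]), array([ 0.004,  0.017, -0.013]))
```

Emit:
apply_moves(
  series=[
    [[-0.05, -0.27, 0.05, 0, 0, 0], [-0.08, -0.45, 0.12, 0, 0.01, 0], [-0.09, -0.45, 0.13, 0, 0, 0], [-0.08, -0.43, 0.13, 0, 0, 0], [-0.07, -0.3, 0.1, 0, 0, 0]],
  ],
)

```text
clock: 14.82
eef_pos: [477.6, 152.3, 169.6]
tool_rot: [-3.072, 0.001, 0.519]
force: [-0.5, -0.9, -0.5]
width: 39.4
```

Emit:
apply_moves(
  series=[
    [[0, 0.015, 0.2, 0, 0, 0], [0, 0.02, 0.3, 0, 0, 0], [0, 0.022, 0.35, 0, 0, 0], [0, 0.02, 0.3, 0, 0, 0], [0, 0.02, 0.25, 0, 0, 0]],
  ],
)

```text
clock: 15.45
eef_pos: [478.6, 151.4, 98.3]
tool_rot: [-3.072, 0.002, 0.518]
force: [0.2, -0.6, -1.2]
width: 39.4
```

Run:
```python
from h import *; from cell import ctrl,viewer
s=ctrl.read_state(); print(s["clock"],s["eef_pos"],s["tool_rot"],s["width"],s["force"])
R0=Rt(s["tool_rot"]);c=np.array([0,-1.1,-11.3]);print("blank",s["eef_pos"]+R0@c)
for h in(4,0): print(h,delta(s,np.array([477.4,152.5,80+h])-graspR(-60,-4)@c,graspR(-60,-4)))
im=viewer.get_image("scene"); cv2.imwrite("pics/s6.png",im)
iw=viewer.get_image("wrist"); cv2.imwrite("pics/w6.png",iw)
a=cv2.resize(im[90:210,200:340],None,fx=3.5,fy=3.5,interpolation=cv2.INTER_CUBIC)
t=viewer.get_image("top");b=cv2.resize(t[165:255,130:220],None,fx=3.4,fy=4.667,interpolation=cv2.INTER_CUBIC)
cv2.imwrite("pics/s6b.png",np.hstack([a,b[:a.shape[0]]])[:, :800])
```

```text
15.45 [478.56  151.363  98.28 ] [-3.072  0.002  0.518] 39.363121126267046 [ 0.162 -0.645 -1.172]
blank [478.422 151.642 109.629]
4 (array([-0.008,  0.011,  0.513]), array([ 0.001,  0.012, -0.051]))
0 (array([-0.008,  0.016,  0.593]), array([ 0.001,  0.012, -0.051]))
```

View pics/s6b.png

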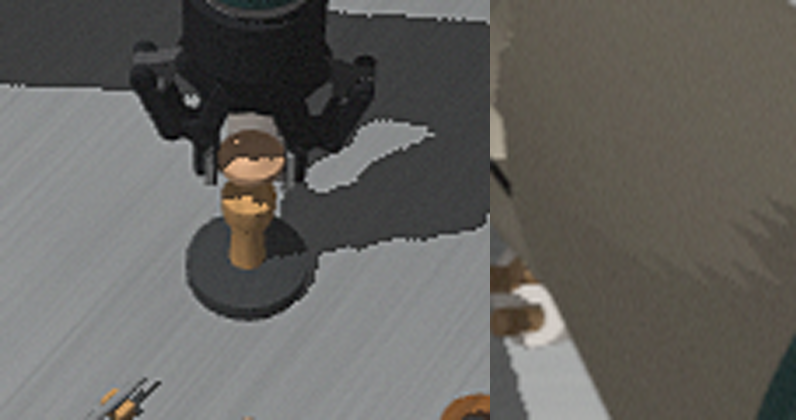

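Emit:
apply_moves(
  series=[
    [[0, 0, 0.12, 0, 0, 0], [0, 0.005, 0.14, 0, 0, 0], [-0.008, 0.005, 0.13, 0, 0, 0], [0, 0, 0.08, 0, 0, 0], [0, 0, 0.04, 0, 0, 0]],
  ],
)

```text
clock: 16.23
eef_pos: [477.4, 152.9, 73.9]
tool_rot: [-3.072, 0.001, 0.519]
force: [0.4, -0.8, -0.2]
width: 39.8
```

Emit:
apply_moves(
  series=[
    [[0, 0, 0.015, 0, 0, 0], [0, 0, 0.01, 0, 0, 0], [0, 0, 0.01, 0, 0, 0], [0, 0, 0, 0, 0, 0], [0, 0, 0, 0, 0, 0]],
  ],
)

```text
clock: 16.85
eef_pos: [477.5, 152.9, 72.4]
tool_rot: [-3.072, 0.001, 0.519]
force: [-1.0, 0.1, -0.5]
width: 39.8
```

Run:
```python
from h import *; from cell import ctrl,viewer
F=[]
for i in range(4): viewer.get_image("wrist"); s=ctrl.read_state(); F.append(s["force"])
print(s["clock"],s["eef_pos"],np.mean(F,0)); c=np.array([0,-1.1,-11.3]);print("blank",s["eef_pos"]+Rt(s["tool_rot"])@c)
iw=viewer.get_image("scene"); cv2.imwrite("pics/s7.png",iw)
```

```text
17.05 [477.483 152.938  72.423] [-0.072 -0.384 -0.216]
blank [477.335 153.214  83.772]
```

Emit:
apply_moves(
  series=[
    [[0, 0, 0.01, 0, 0, 0], [0, 0, 0.01, 0, 0, 0], [0, 0, 0.01, 0, 0, 0], [0, 0, 0.01, 0, 0, 0], [0, 0, 0, 0, 0, 0]],
  ],
)

```text
clock: 17.73
eef_pos: [477.4, 153.0, 70.3]
tool_rot: [-3.072, 0.001, 0.519]
force: [0.1, -0.2, 0.5]
width: 39.3
```

```bash
cat > f.py <<'E'
from h import *; from cell import ctrl,viewer
F=[]
for i in range(4): viewer.get_image("wrist"); s=ctrl.read_state(); F.append(s["force"])
print(s["clock"],s["eef_pos"],s["tool_rot"],s["width"],np.mean(F,0))
E
python3 f.py
```

```text
17.925 [477.396 153.064  70.414] [-3.072  0.001  0.519] 39.47794435071083 [ 0.061  0.021 -0.282]
```

Emit:
apply_moves(
  series=[
    [[0, 0, 0.01, 0, 0, 0], [0, 0, 0.01, 0, 0, 0], [0, 0, 0, 0, 0, 0], [0, 0, 0, 0, 0, 0], [0, 0, 0, 0, 0, 0]],
  ],
)

```text
clock: 18.55
eef_pos: [477.4, 153.1, 69.4]
tool_rot: [-3.072, 0.001, 0.519]
force: [-1.1, -0.6, -0.5]
width: 39.3
```

```bash
python3 f.py
```

```text
18.75 [477.367 153.083  69.419] [-3.072  0.001  0.519] 39.402431201618384 [ 0.201  0.004 -0.279]
```

Emit:
apply_moves(
  series=[
    [[0, 0, 0.01, 0, 0, 0], [0, 0, 0.01, 0, 0, 0], [0, 0, 0, 0, 0, 0], [0, 0, 0, 0, 0, 0], [0, 0, 0, 0, 0, 0]],
  ],
)

```text
clock: 19.38
eef_pos: [477.3, 153.1, 68.4]
tool_rot: [-3.072, 0.001, 0.519]
force: [0.0, 0.3, 0.4]
width: 39.6
```

```bash
python3 f.py
python3 - <<'E'
import cv2
from cell import viewer
im=viewer.get_image("scene"); cv2.imwrite("pics/s8b.png",cv2.resize(im[110:180,230:310],None,fx=7,fy=7,interpolation=cv2.INTER_CUBIC))
E
```

```text
19.575 [477.349 153.167  68.42 ] [-3.072  0.001  0.519] 39.73389575158709 [-0.258 -0.169 -0.496]
```

View pics/s8b.png

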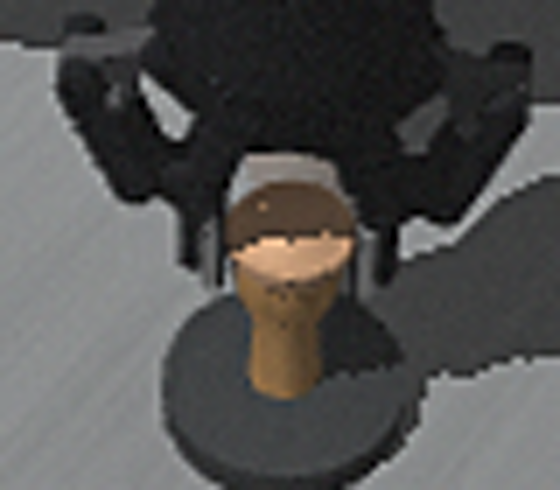

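The blank sits just over the dop head and looks centred on it. I'm continuing in small steps until I feel contact.

Emit:
apply_moves(
  series=[
    [[0, 0, 0.01, 0, 0, 0], [0, 0, 0.01, 0, 0, 0], [0, 0, 0, 0, 0, 0], [0, 0, 0, 0, 0, 0], [0, 0, 0, 0, 0, 0]],
  ],
)

```text
clock: 20.25
eef_pos: [477.3, 153.2, 67.4]
tool_rot: [-3.072, 0.001, 0.519]
force: [0.1, -0.1, -0.4]
width: 39.6
```

```bash
python3 f.py
```

```text
20.45 [477.301 153.231  67.431] [-3.072  0.001  0.519] 39.564491023361505 [-0.235 -0.464 -0.101]
```

Emit:
apply_moves(
  series=[
    [[0, 0, 0.01, 0, 0, 0], [0, 0, 0, 0, 0, 0], [0, 0, 0, 0, 0, 0], [0, 0, 0, 0, 0, 0], [0, 0, 0, 0, 0, 0]],
  ],
)

```text
clock: 21.08
eef_pos: [477.3, 153.3, 67.0]
tool_rot: [-3.072, 0.001, 0.519]
force: [-0.1, 0.3, 1.5]
width: 39.6
```

```bash
python3 f.py
```

```text
21.275 [477.329 153.28   66.974] [-3.072  0.001  0.519] 39.43929837111156 [-0.427 -0.498  1.827]
```

Emit:
apply_moves(
  series=[
    [[0, 0, 0, 0, 0, 0], [0, 0, 0, 0, 0, 0], [0, 0, 0, 0, 0, 0], [0, 0, 0, 0, 0, 0], [0, 0, 0, 0, 0, 0]],
  ],
  claw=-0.03,
)

```text
clock: 21.9
eef_pos: [477.3, 153.3, 66.9]
tool_rot: [-3.072, 0.001, 0.519]
force: [0.2, -0.3, 0.2]
width: 41.2
```

Emit:
apply_moves(
  series=[
    [[0, 0, 0, 0, 0, 0], [0, 0, 0, 0, 0, 0], [0, 0, 0, 0, 0, 0], [0, 0, 0, 0, 0, 0], [0, 0, 0, 0, 0, 0]],
  ],
  claw=0.3,
)

```text
clock: 22.52
eef_pos: [477.3, 153.2, 66.9]
tool_rot: [-3.072, 0.001, 0.519]
force: [-0.4, -0.6, -0.5]
width: 55.6
```

Emit:
apply_moves(
  series=[
    [[0, 0, -0.2, 0, 0, 0], [0, 0, -0.4, 0, 0, 0], [0, 0, -0.5, 0, 0, 0], [0, 0, -0.5, 0, 0, 0], [0, 0, -0.4, 0, 0, 0]],
  ],
)

```text
clock: 23.15
eef_pos: [481.0, 147.3, 168.3]
tool_rot: [-3.072, -0.0, 0.519]
force: [0.7, 0.4, -0.4]
width: 55.4
```

Run:
```python
from h import *; from cell import ctrl,viewer
s=ctrl.read_state(); print(s["clock"],s["eef_pos"],s["tool_rot"],s["width"],s["qpos"],s["force"])
ci=viewer.camera_info("wrist"); im=viewer.get_image("wrist"); cv2.imwrite("pics/w9.png",im)
# overlay: expected outlines of rim and of the dop foot
a=np.linspace(0,2*np.pi,60)
def circ(x,y,z,r,col):
    cv2.polylines(im,[np.int32(np.array([proj(ci,np.array([x+r*np.cos(t),y+r*np.sin(t),z]),True) for t in a])*4)],True,col,1,cv2.LINE_AA,2)
circ(477.2,152.5,86,20,(0,0,255)); circ(477.2,152.5,18,40,(255,0,0))
cv2.imwrite("pics/w9b.png",cv2.resize(im[120:320,150:380],None,fx=3,fy=3,interpolation=cv2.INTER_CUBIC))
```

```text
23.15 [481.047 147.283 168.346] [-3.072 -0.     0.519] 55.40817397689362 [ 0.139  0.594 -0.664  1.961  0.426  0.743 -0.241] [ 0.69   0.395 -0.422]
```

View pics/w9b.png

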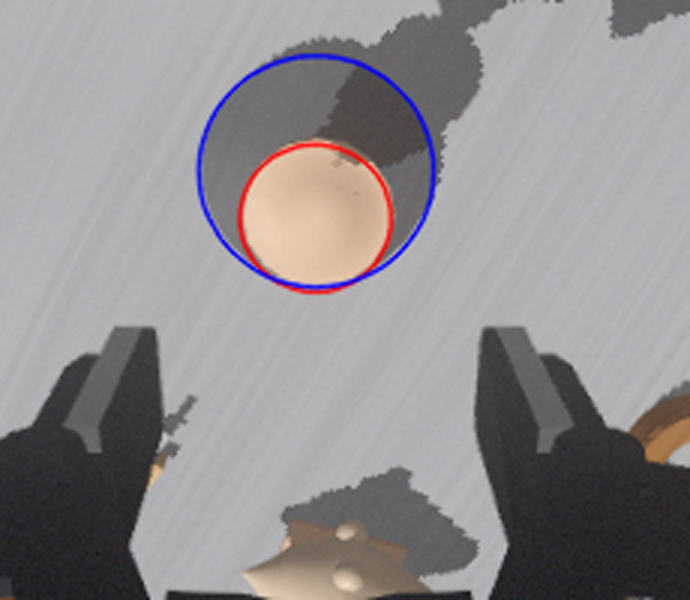

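Run:
```python
from h import *; from cell import ctrl,viewer
s=ctrl.read_state(); ci=viewer.camera_info("wrist"); im=cv2.imread("pics/w9.png")
m=np.zeros((386,514),np.uint8)
cv2.floodFill(cv2.GaussianBlur(im,(3,3),0),m,(254,192),(0,255,0),(40,40,40),(40,40,40),cv2.FLOODFILL_FIXED_RANGE|(255<<8)|cv2.FLOODFILL_MASK_ONLY)
m=m[1:-1,1:-1]; ys,xs=np.nonzero(m); e=[xs.min()-.5,xs.max()+.5,ys.min()-.5,ys.max()+.5]; print(e,len(xs))
px=((e[0]+e[1])/2,(e[2]+e[3])/2); print("blank",atz(ci,px,86,True),fitdisc(ci,s,np.array([0,0,1.]),e))
R=graspR(-60,0); print("lift+level", delta(s,[481,147.3,190],R)); 
s1=dict(s);s1["eef_pos"]=np.array([481,147.3,190]);s1["tool_rot"]=Rn.from_matrix(R).as_euler("xyz")
print("to ring",delta(s1,[667,122.5,110],R))
```

```text
[np.float64(230.5), np.float64(280.5), np.float64(166.5), np.float64(215.5)] 1863
blank [478.76  154.299  86.   ] (array([479.371, 153.239,  78.233]), array([ 0.196, -0.196, -0.198,  0.2  ]))
lift+level (array([-0.027, -0.032, -0.393]), array([-0.651, -0.039, -0.043]))
to ring (array([2.974, 2.29 , 1.6  ]), array([ 0., -0.,  0.]))
```

Emit:
apply_moves(
  series=[
    [[0, 0, -0.2, -0.3, 0, 0], [0, 0, -0.2, -0.35, 0, 0], [0.3, 0.23, 0, 0, 0, 0], [0.6, 0.46, 0.2, 0, 0, 0], [0.6, 0.46, 0.3, 0, 0, 0]],
  ],
  claw=0.74,
)

```text
clock: 23.82
eef_pos: [576.0, 134.5, 162.0]
tool_rot: [3.141, -0.0, 0.521]
force: [-0.6, 0.3, 0.4]
width: 74.1
```

Emit:
apply_moves(
  series=[
    [[0.6, 0.46, 0.4, 0, 0, 0], [0.5, 0.38, 0.4, 0, 0, 0], [0.37, 0.3, 0.3, 0, 0, 0], [0, 0, 0, 0, 0, 0], [0, 0, 0, 0, 0, 0]],
  ],
)

```text
clock: 24.45
eef_pos: [665.9, 122.0, 106.7]
tool_rot: [-3.14, 0.001, 0.521]
force: [0.3, -0.3, -0.0]
width: 73.9
```

Run:
```python
from h import *; from cell import ctrl,viewer
s=ctrl.read_state(); print(s["clock"],s["eef_pos"],s["tool_rot"],s["width"],s["qpos"],s["force"])
ci=viewer.camera_info("wrist"); im=viewer.get_image("wrist"); cv2.imwrite("pics/w10.png",im)
a=np.linspace(0,2*np.pi,60)
def circ(x,y,z,r,col):
    cv2.polylines(im,[np.int32(np.array([proj(ci,np.array([x+r*np.cos(t),y+r*np.sin(t),z]),True) for t in a])*4)],True,col,1,cv2.LINE_AA,2)
circ(667,122.5,20,28,(0,0,255)); circ(667,122.5,20,16,(255,0,0))
print(delta(s,[667,122.5,3],graspR(-60,0)))
cv2.imwrite("pics/w10b.png",cv2.resize(im[120:340,130:390],None,fx=2.7,fy=2.7,interpolation=cv2.INTER_CUBIC))
```

```text
24.45 [665.859 122.008 106.691] [-3.14   0.001  0.521] 73.91539837377427 [ 0.085  0.866 -0.561  1.527  0.538  0.909 -0.134] [ 0.289 -0.305 -0.047]
(array([0.028, 0.007, 2.074]), array([-0.017,  0.014, -0.025]))
```

View pics/w10b.png

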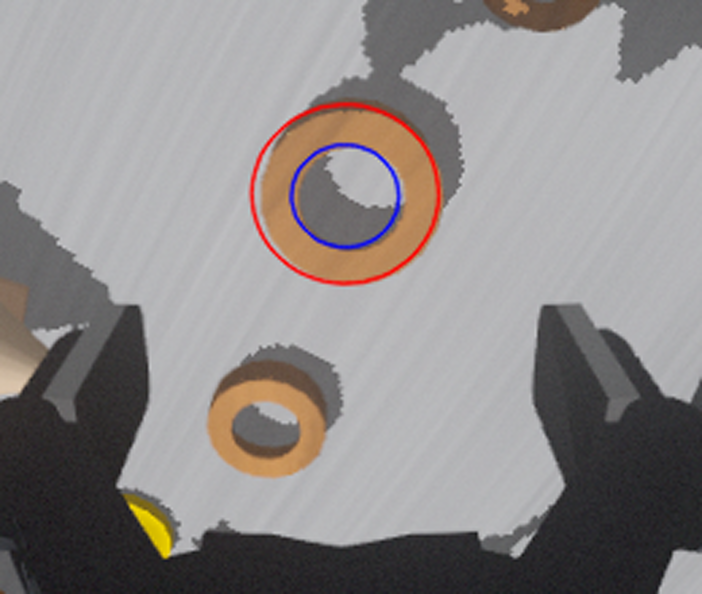

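Emit:
apply_moves(
  series=[
    [[0.03, 0.01, 0.4, 0, 0, 0], [0.03, 0, 0.5, 0, 0, 0], [0, 0, 0.5, 0, 0, 0], [0, 0, 0.4, 0, 0, 0], [0, 0, 0.25, 0, 0, 0]],
  ],
)

```text
clock: 25.12
eef_pos: [668.9, 121.7, 2.3]
tool_rot: [-3.14, 0.002, 0.519]
force: [-0.3, -0.7, 0.7]
width: 74.6
```

Emit:
apply_moves(
  series=[
    [[0, 0, 0, 0, 0, 0], [0, 0, 0, 0, 0, 0], [0, 0, 0, 0, 0, 0], [0, 0, 0, 0, 0, 0], [0, 0, 0, 0, 0, 0]],
  ],
  claw=0.34,
)

```text
clock: 25.75
eef_pos: [669.9, 121.8, 4.2]
tool_rot: [-3.14, 0.0, 0.519]
force: [-0.2, 0.7, -0.1]
width: 56.9
```

Emit:
apply_moves(
  series=[
    [[0, 0, 0, 0, 0, 0], [0, 0, 0, 0, 0, 0], [0, 0, 0, 0, 0, 0], [0, 0, 0, 0, 0, 0], [0, 0, 0, 0, 0, 0]],
  ],
  claw=0.28,
)

```text
clock: 26.38
eef_pos: [669.9, 121.8, 4.2]
tool_rot: [-3.14, 0.0, 0.519]
force: [-1.9, -0.3, 5.5]
width: 54.8
```

```bash
python3 f.py
```

```text
26.575 [669.857 121.788   4.247] [-3.14   0.     0.519] 54.740427038359236 [-0.858 -0.717  5.239]
```

Emit:
apply_moves(
  series=[
    [[0, 0, -0.1, 0, 0, 0], [0, 0, -0.3, 0, 0, 0], [0, 0, -0.5, 0, 0, 0], [0, 0, -0.6, 0, 0, 0], [0, 0, -0.6, 0, 0, 0]],
  ],
)

```text
clock: 27.2
eef_pos: [669.8, 121.9, 110.5]
tool_rot: [-3.14, 0.0, 0.519]
force: [-0.3, -0.3, -0.2]
width: 54.7
```

Emit:
apply_moves(
  series=[
    [[0, 0, -0.6, 0, 0, 0], [0, 0, -0.6, 0, 0, 0], [0, 0, -0.4, 0, 0, 0], [0, 0, 0, 0, 0, 0], [0, 0, 0, 0, 0, 0]],
  ],
)

```text
clock: 27.82
eef_pos: [669.2, 121.2, 187.7]
tool_rot: [-3.14, 0.003, 0.519]
force: [-0.1, 0.4, -1.2]
width: 54.7
```

Run:
```python
from h import *; from cell import ctrl,viewer
s=ctrl.read_state(); print(s["clock"],s["eef_pos"],s["tool_rot"],s["width"],s["force"])
ci=viewer.camera_info("wrist"); im=viewer.get_image("wrist"); cv2.imwrite("pics/w11.png",im)
a=np.linspace(0,2*np.pi,60); R0=Rt(s["tool_rot"])
def circ(c,r,col):
    cv2.polylines(im,[np.int32(np.array([proj(ci,s["eef_pos"]+R0@(np.array(c)+[r*np.cos(t),r*np.sin(t),0]),True) for t in a])*4)],True,col,1,cv2.LINE_AA,2)
circ([0,0,-16],28,(0,0,255)); circ([0,0,-16],16,(255,0,0))
cv2.imwrite("pics/w11b.png",cv2.resize(im[180:330,150:360],None,fx=3.8,fy=3.8,interpolation=cv2.INTER_CUBIC))
```

```text
27.825 [669.223 121.195 187.708] [-3.14   0.003  0.519] 54.658212228248985 [-0.091  0.409 -1.205]
```

View pics/w11b.png

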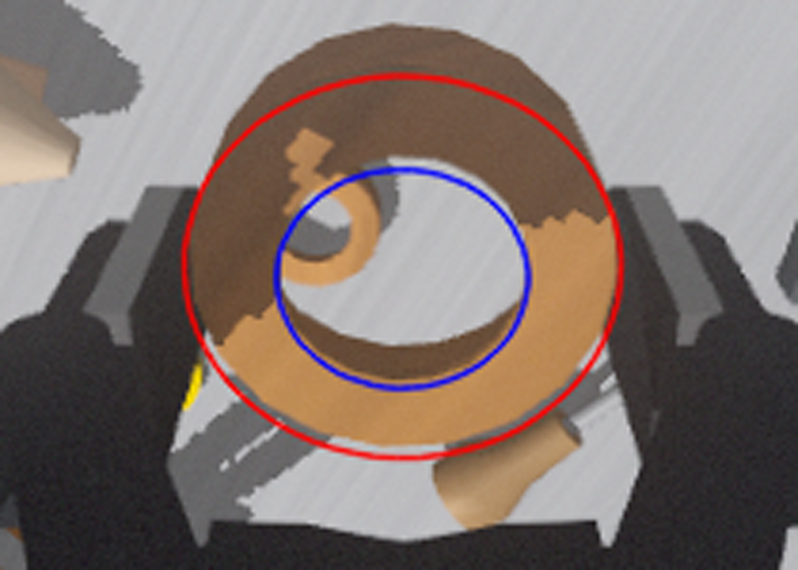

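The ring is held level, about 1.6 mm towards tool −y. That was the 12th picture viewed, so from here I rely on numbers.

```bash
cat > m.py <<'E'
from h import *
def fitcirc(im,ci,x0,y0,z,r,sel=lambda t:True,rng=4,step=.25,sign=1,ch=2):
    "shift of a bright-inside circle that gives the greatest inside-outside contrast"
    g=cv2.GaussianBlur(im,(3,3),0).astype(np.float32)[:,:,ch]
    T=[t for t in np.linspace(0,2*np.pi,120,endpoint=False) if sel(t)]
    best=[]
    for dx in np.arange(-rng,rng+.1,step):
        for dy in np.arange(-rng,rng+.1,step):
            v=[]
            for rr in(r-.8,r+.8):
                P=np.float32([proj(ci,np.array([x0+dx+rr*np.cos(t),y0+dy+rr*np.sin(t),z]),True) for t in T])
                v.append(cv2.remap(g,P[:,0],P[:,1],cv2.INTER_LINEAR).ravel())
            best.append((float(np.mean(np.clip(sign*(v[0]-v[1]),-40,40))),x0+dx,y0+dy))
    return sorted(best,reverse=True)[:4]
E
python3 - <<'E'
from m import *; from cell import ctrl,viewer
s=ctrl.read_state(); ci=viewer.camera_info("wrist")
R0=Rt(s["tool_rot"]); Rc,tc=np.array(ci["R"]),np.array(ci["t"])
Rct=Rc@R0; tct=Rc@s["eef_pos"]+tc   # tool->cam
def cam(p,rpy):
    R=Rt(rpy); return dict(K=ci["K"],R=Rct@R.T,t=tct-Rct@R.T@np.array(p))
c9=cam([481.047,147.283,168.346],[-3.072,0,.519]); im=cv2.imread("pics/w9.png")
C=-np.array(c9["R"]).T@c9["t"]; print("cam",C)
away=np.arctan2(153-C[1],477-C[0])
print("blank",fitcirc(im,c9,477.3,153,86,20,lambda t:abs((t-away+np.pi)%(2*np.pi)-np.pi)<1.75))
c5=cam([541.962,78.34,189.42],[-3.072,.002,.521]); im5=cv2.imread("pics/w5.png")
print("dop",fitcirc(im5,c5,477.3,153,80,17))
c10=cam([665.859,122.008,106.691],[-3.14,.001,.521]); im10=cv2.imread("pics/w10.png")
print("ring hole",fitcirc(im10,c10,668,122.5,20,16,sign=1)[:2])
# plan
ro=np.array([0,-1.6,4.25]); R=graspR(-60,0)
for b in [(477,153.3)]:
    for h in(190,100): p=np.array([*b,h])-R@ro; print(h,p,delta(s,p,R))
E
```

```text
cam [451.512 199.571 315.346]
blank [(37.63760757446289, np.float64(476.55), np.float64(154.25)), (37.50238037109375, np.float64(476.3), np.float64(154.25)), (37.488075256347656, np.float64(476.8), np.float64(154.25)), (37.486846923828125, np.float64(476.8), np.float64(154.5))]
dop [(40.0, np.float64(477.55), np.float64(153.75)), (40.0, np.float64(477.55), np.float64(153.5)), (40.0, np.float64(477.55), np.float64(153.25)), (40.0, np.float64(477.55), np.float64(153.0))]
ring hole [(-1.8696125745773315, np.float64(664.0), np.float64(126.5)), (-1.958227515220642, np.float64(664.0), np.float64(126.25))]
190 [477.8   151.914 194.25 ] (array([-3.017, -2.432, -0.123]), array([-0.019,  0.032, -0.041]))
100 [477.8   151.914 104.25 ] (array([-3.011, -2.429,  1.677]), array([-0.019,  0.032, -0.041]))
```

Emit:
apply_moves(
  series=[
    [[-0.3, -0.25, -0.06, 0, 0, 0], [-0.5, -0.4, -0.06, 0, 0.01, 0], [-0.6, -0.5, 0, 0, 0.01, 0], [-0.6, -0.5, 0, 0, 0.01, 0], [-0.5, -0.4, 0, 0, 0, 0]],
  ],
)

```text
clock: 28.5
eef_pos: [508.3, 148.6, 193.9]
tool_rot: [-3.139, -0.0, 0.52]
force: [0.3, 0.3, 0.1]
width: 54.9
```

Emit:
apply_moves(
  series=[
    [[-0.35, -0.27, 0, 0, 0, -0.02], [-0.16, -0.13, 0, 0, 0, -0.02], [0, 0, 0.3, 0, 0, 0], [0, 0, 0.4, 0, 0, 0], [0, 0, 0.4, 0, 0, 0]],
  ],
)

```text
clock: 29.12
eef_pos: [479.5, 153.0, 138.1]
tool_rot: [-3.14, -0.002, 0.522]
force: [-0.5, 0.5, -1.2]
width: 55.1
```

Run:
```python
from m import *; from cell import ctrl,viewer
s=ctrl.read_state(); print(s["clock"],s["eef_pos"],s["tool_rot"],s["width"],s["force"])
ro=np.array([0,-1.6,4.25]); R=graspR(-60,0); print("ring",s["eef_pos"]+Rt(s["tool_rot"])@ro)
for h in(96,69): p=np.array([476.8,154.0,h])-R@ro; print(h,delta(s,p,R))
ci=viewer.camera_info("wrist"); im=viewer.get_image("wrist"); cv2.imwrite("pics/w12.png",im)
```

```text
29.125 [479.461 152.99  138.071] [-3.14  -0.002  0.522] 55.137894128066016 [-0.529  0.507 -1.153]
ring [478.668 154.388 133.824]
96 (array([-0.038, -0.011,  0.756]), array([-0.016, -0.02 , -0.015]))
69 (array([-0.039, -0.01 ,  1.296]), array([-0.016, -0.02 , -0.015]))
```

Emit:
apply_moves(
  series=[
    [[-0.02, -0.01, 0.2, 0, 0, 0], [-0.018, 0, 0.2, -0.01, -0.02, -0.01], [0, 0, 0.2, 0, 0, 0], [0, 0, 0.14, 0, 0, 0], [0, 0, 0, 0, 0, 0]],
  ],
)

```text
clock: 29.8
eef_pos: [476.5, 152.9, 102.5]
tool_rot: [-3.141, 0.0, 0.524]
force: [-0.1, 0.7, 0.2]
width: 54.9
```

```bash
cat > g.py <<'E'
from m import *; from cell import ctrl,viewer
F=[]
for i in range(3): viewer.get_image("wrist"); s=ctrl.read_state(); F.append(s["force"])
ro=np.array([0,-1.6,4.25]); R=graspR(-60,0); print(s["clock"],"ring",s["eef_pos"]+Rt(s["tool_rot"])@ro,s["width"],"F",np.mean(F,0))
print(delta(s,np.array([476.8,154.0,69])-R@ro,R))
E
python3 g.py
```

```text
29.95 ring [476.157 154.531  98.956] 54.777581972944354 F [-0.048  0.428 -1.227]
(array([0.005, 0.016, 0.599]), array([-0.003, -0.009,  0.008]))
```

Emit:
apply_moves(
  series=[
    [[0.005, 0.014, 0.06, 0, 0, 0], [0, 0, 0.06, 0, 0, 0], [0, 0, 0.06, 0, 0, 0], [0, 0, 0.06, 0, 0, 0], [0, 0, 0.03, 0, 0, 0]],
  ],
)

```text
clock: 30.58
eef_pos: [477.1, 152.5, 89.1]
tool_rot: [-3.141, 0.0, 0.524]
force: [-0.4, -0.1, -1.0]
width: 54.8
```

```bash
python3 g.py
```

```text
30.725 ring [476.42  153.917  85.066] 54.69419608597906 F [-0.6   -0.527 -0.909]
(array([0.007, 0.002, 0.321]), array([-0.005, -0.001,  0.008]))
```

Emit:
apply_moves(
  series=[
    [[0, 0, 0.03, 0, 0, 0], [0, 0, 0.03, 0, 0, 0], [0, 0, 0.03, 0, 0, 0], [0, 0, 0.03, 0, 0, 0], [0, 0, 0.02, 0, 0, 0]],
  ],
)

```text
clock: 31.35
eef_pos: [477.2, 152.5, 82.3]
tool_rot: [-3.141, -0.0, 0.524]
force: [-0.1, 0.1, 0.6]
width: 54.8
```

```bash
python3 g.py
```

```text
31.5 ring [476.444 153.902  78.102] 54.8017266535284 F [-0.045  0.098 -0.553]
(array([0.007, 0.002, 0.182]), array([-0.004, -0.002,  0.008]))
```

Emit:
apply_moves(
  series=[
    [[0.005, 0, 0.03, 0, 0, 0], [0, 0, 0.03, 0, 0, 0], [0, 0, 0.03, 0, 0, 0], [0, 0, 0.03, 0, 0, 0], [0, 0, 0, 0, 0, 0]],
  ],
)

```text
clock: 32.12
eef_pos: [477.4, 152.6, 76.3]
tool_rot: [-3.141, -0.0, 0.524]
force: [0.4, 0.3, -0.6]
width: 54.8
```

```bash
python3 g.py
```

```text
32.275 ring [476.677 154.037  72.152] 54.51945503615698 F [ 0.24   0.122 -0.431]
(array([0.002, 0.002, 0.063]), array([-0.004, -0.003,  0.007]))
```

Emit:
apply_moves(
  series=[
    [[0, 0, 0.012, 0, 0, 0], [0, 0, 0.012, 0, 0, 0], [0, 0, 0, 0, 0, 0], [0, 0, 0, 0, 0, 0], [0, 0, 0, 0, 0, 0]],
  ],
)

```text
clock: 32.9
eef_pos: [477.5, 152.6, 75.2]
tool_rot: [-3.141, -0.0, 0.524]
force: [-0.1, -0.0, -0.5]
width: 54.9
```

```bash
python3 g.py
```

```text
33.05 ring [476.68  153.993  70.953] 54.973520689385204 F [-0.095  0.068 -0.708]
(array([0.002, 0.001, 0.039]), array([-0.004, -0.002,  0.007]))
```

Emit:
apply_moves(
  series=[
    [[0, 0, 0.01, 0, 0, 0], [0, 0, 0.01, 0, 0, 0], [0, 0, 0, 0, 0, 0], [0, 0, 0, 0, 0, 0], [0, 0, 0, 0, 0, 0]],
  ],
)

```text
clock: 33.67
eef_pos: [477.5, 152.6, 74.2]
tool_rot: [-3.141, -0.0, 0.524]
force: [0.2, 0.6, -1.0]
width: 54.8
```

```bash
python3 g.py
```

```text
33.825 ring [476.706 154.047  69.971] 54.78211621699481 F [ 0.389 -0.082 -0.457]
(array([0.001, 0.002, 0.019]), array([-0.004, -0.003,  0.007]))
```

Emit:
apply_moves(
  series=[
    [[0, 0, 0.01, 0, 0, 0], [0, 0, 0, 0, 0, 0], [0, 0, 0, 0, 0, 0], [0, 0, 0, 0, 0, 0], [0, 0, 0, 0, 0, 0]],
  ],
)

```text
clock: 34.45
eef_pos: [477.5, 152.6, 73.7]
tool_rot: [-3.141, -0.0, 0.524]
force: [1.1, 0.3, -0.3]
width: 55.0
```

```bash
python3 g.py
```

```text
34.6 ring [476.704 154.048  69.454] 54.79748297883799 F [ 0.063  0.085 -0.186]
(array([0.001, 0.002, 0.009]), array([-0.004, -0.003,  0.008]))
```

Emit:
apply_moves(
  series=[
    [[0, 0, 0.008, 0, 0, 0], [0, 0, 0, 0, 0, 0], [0, 0, 0, 0, 0, 0], [0, 0, 0, 0, 0, 0], [0, 0, 0, 0, 0, 0]],
  ],
)

```text
clock: 35.22
eef_pos: [477.5, 152.6, 73.3]
tool_rot: [-3.141, -0.0, 0.524]
force: [0.6, -0.5, -0.6]
width: 54.9
```

```bash
python3 g.py
```

```text
35.375 ring [476.689 154.015  69.046] 54.99128626118592 F [-0.137  0.239 -1.17 ]
(array([0.002, 0.001, 0.001]), array([-0.004, -0.003,  0.007]))
```

Emit:
apply_moves(
  series=[
    [[0, 0, 0.01, 0, 0, 0], [0, 0, 0, 0, 0, 0], [0, 0, 0, 0, 0, 0], [0, 0, 0, 0, 0, 0], [0, 0, 0, 0, 0, 0]],
  ],
)

```text
clock: 36.0
eef_pos: [477.5, 152.6, 73.2]
tool_rot: [-3.141, -0.0, 0.524]
force: [-0.3, 0.1, 6.3]
width: 54.6
```

```bash
python3 g.py
```

```text
36.15 ring [476.735 154.047  68.911] 54.581445248623574 F [-1.299 -0.594  5.404]
(array([ 0.001,  0.001, -0.002]), array([-0.001, -0.005,  0.008]))
```

Emit:
apply_moves(
  series=[
    [[0, 0, -0.006, 0, 0, 0], [0, 0, 0, 0, 0, 0], [0, 0, 0, 0, 0, 0], [0, 0, 0, 0, 0, 0], [0, 0, 0, 0, 0, 0]],
  ],
)

```text
clock: 36.78
eef_pos: [477.5, 152.6, 73.2]
tool_rot: [-3.141, -0.0, 0.524]
force: [-1.2, -1.5, 4.4]
width: 54.7
```

Emit:
apply_moves(
  series=[
    [[0, 0, 0, 0, 0, 0], [0, 0, 0, 0, 0, 0], [0, 0, 0, 0, 0, 0], [0, 0, 0, 0, 0, 0], [0, 0, 0, 0, 0, 0]],
  ],
  claw=0.35,
)

```text
clock: 37.4
eef_pos: [477.5, 152.7, 73.1]
tool_rot: [-3.141, -0.0, 0.524]
force: [1.2, -0.8, -1.1]
width: 57.7
```

Emit:
apply_moves(
  series=[
    [[0, 0, 0, 0, 0, 0], [0, 0, 0, 0, 0, 0], [0, 0, 0, 0, 0, 0], [0, 0, 0, 0, 0, 0], [0, 0, 0, 0, 0, 0]],
  ],
  claw=0.7,
)

```text
clock: 38.02
eef_pos: [477.5, 152.6, 73.1]
tool_rot: [-3.141, -0.0, 0.524]
force: [-0.2, 0.6, -0.1]
width: 72.6
```

Emit:
apply_moves(
  series=[
    [[0, 0, -0.2, 0, 0, 0], [0, 0, -0.3, 0, 0, 0], [0, 0, -0.5, 0, 0, 0], [0, 0, -0.6, 0, 0, 0], [0, 0, -0.5, 0, 0, 0]],
  ],
)

```text
clock: 38.65
eef_pos: [477.7, 152.8, 180.3]
tool_rot: [-3.141, -0.002, 0.525]
force: [-0.2, -1.1, -0.3]
width: 72.4
```

Run:
```python
from m import *; from cell import ctrl,viewer
s=ctrl.read_state(); print(s["clock"],s["eef_pos"],s["tool_rot"],s["width"],s["force"])
ci=viewer.camera_info("wrist"); im=viewer.get_image("wrist"); cv2.imwrite("pics/w13.png",im)
for l in ["ring","blank","dop"]: print(l,[(round(d["score"],2),[round(d["location"][0]*512),round(d["location"][1]*384)]) for d in viewer.find_in("wrist",l)][:4])
print("expect ring px",proj(ci,np.array([477,153.7,89]),True))
C=-np.array(ci["R"]).T@ci["t"]; away=np.arctan2(153.7-C[1],477-C[0])
half=lambda t:abs((t-away+np.pi)%(2*np.pi)-np.pi)<1.6
for ch in(0,1,2):
  print(ch,[im[int(y),int(x),ch] for x,y in [proj(ci,np.array([477,153.7,89])+np.array([np.cos(away),np.sin(away),0])*r,True) for r in range(0,36,2)]])
print("hole z89 (dome brighter in blue)",fitcirc(im,ci,477,153.7,89,16,half,ch=0)[:2])
print("ring lip outer",fitcirc(im,ci,477,153.7,89,28,half,ch=2)[:2],fitcirc(im,ci,477,153.7,89,28,half,ch=0,sign=-1)[:2])
# level test: best z of outer edge by score at several heights
for z in(83,86,89,92,95): print(z,fitcirc(im,ci,477,153.7,z,28,half,ch=0,sign=-1,step=.5)[0])
```

```text
38.65 [477.728 152.803 180.334] [-3.141 -0.002  0.525] 72.37729679149965 [-0.175 -1.052 -0.259]
ring [(0.82, [415, 211])]
blank [(0.81, [252, 191])]
dop [(0.97, [254, 150]), (0.49, [193, 263])]
expect ring px [255.385 189.365]
0 [np.uint8(163), np.uint8(162), np.uint8(163), np.uint8(160), np.uint8(161), np.uint8(158), np.uint8(159), np.uint8(162), np.uint8(93), np.uint8(82), np.uint8(85), np.uint8(88), np.uint8(89), np.uint8(86), np.uint8(114), np.uint8(172), np.uint8(174), np.uint8(173)]
1 [np.uint8(191), np.uint8(191), np.uint8(190), np.uint8(189), np.uint8(187), np.uint8(188), np.uint8(187), np.uint8(189), np.uint8(117), np.uint8(125), np.uint8(130), np.uint8(133), np.uint8(132), np.uint8(132), np.uint8(144), np.uint8(171), np.uint8(172), np.uint8(172)]
2 [np.uint8(221), np.uint8(222), np.uint8(221), np.uint8(221), np.uint8(220), np.uint8(219), np.uint8(218), np.uint8(221), np.uint8(145), np.uint8(172), np.uint8(179), np.uint8(180), np.uint8(180), np.uint8(179), np.uint8(182), np.uint8(171), np.uint8(173), np.uint8(173)]
hole z89 (dome brighter in blue) [(39.297019958496094, np.float64(476.5), np.float64(154.95)), (39.26405715942383, np.float64(476.25), np.float64(155.2))]
ring lip outer [(3.6622533798217773, np.float64(475.5), np.float64(153.95)), (3.6258645057678223, np.float64(475.5), np.float64(153.7))] [(40.0, np.float64(477.0), np.float64(153.7)), (40.0, np.float64(476.75), np.float64(154.7))]
83 (40.0, np.float64(478.5), np.float64(151.7))
86 (40.0, np.float64(477.5), np.float64(153.7))
89 (40.0, np.float64(477.0), np.float64(153.7))
92 (39.848106384277344, np.float64(476.0), np.float64(155.2))
95 (38.606971740722656, np.float64(475.0), np.float64(156.7))
```

```bash
python3 -c "
from cell import ctrl
print(ctrl.finish_job())"
```

```text
the job is handed in; nothing more can be done
None
```

I mounted the round blank dome up on the dop, let go of it, then lowered the large ring over it until the lip touched. I handed the job in at about 39 s of the 67 s allowed; no verdict is reported.

| Check | Result |
|---|---|
| Grip on the shell | Closed in small steps. Finger force can't be read directly; pull at the wrist was about 2.3 N before the lift. |
| Blank meets dop | About 2 N |
| Blank position, before the ring went on | About 1–1.5 mm off the dop axis |
| Ring meets shell | About 5–6 N, at the expected seated height (underside about 11 mm below the head) |
| Ring position, final wrist picture | About 1 mm off the dop axis; the lip's edge fits a level circle with the dome showing through the hole |
| At the end | Gripper open, about 100 mm above the work |

- **Weak points in the checks:** my edge fits scatter by about 1–2 mm, and an earlier colour-based estimate put the blank up to about 2 mm away from the edge fit. The ring's last position comes from numbers only, because I had used all 12 picture views.
- **Not checked:** I took no final picture of the bystanders, but the moves stayed clear of them and no unexpected force showed.

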